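# Lay out the butter spreader

### The arm

A 7-joint arm with a two-finger parallel gripper is mounted at the origin on a cart in front of the work surface, level with it; the furniture and walls round the work are solid. World frame = base frame: x ahead of the robot, y to its left, z up, the work surface at z = 0. Lengths are in mm, angles in rad, forces in N, time in s.
With the tool pointing down it reaches from about 400 to 900 mm from the base axis. Payload 5.5 kg.
Tool frame: the origin (TCP) lies midway between the tips of the shut fingers; the grasp point (between the pads) lies 19 mm behind it; z points along the fingers, y is the direction in which the jaws open and shut (so a half turn about z gives the same grasp; the last joint's range is limited). The gripper opens to 85 mm and grips with 20 to 120 N. Pads are 22 mm wide; open, the fingers measure 114 mm over their backs; the gripper's body (76 mm by 85 mm) begins 54 mm behind the grasp point. The pads swing forward as they close: fully open they stand 13 mm farther back than shut.
Start: joints at [-0.855, 0.501, -0.427, 1.55, 0.221, 1.138, -0.21], TCP at [284.33, 584.514, 231.31] pointing down, gripper open.
Joint ranges: [-2.88, 2.88], [-0.31, 2.03], [-1.54, 1.56], [0.2, 2.42], [-1.41, 4.55], [0.19, 2.02], [-2.57, 2.57]. Speed limits (rad/s): [2.57, 2.57, 3.14, 3.14, 3.14, 3.14, 3.14].

### API

Orientations are given as a unit quaternion [w, x, y, z].
In Python, from bench import bot, gripper_to, optics, job gives the robot as it stands. Calls block until the motion is done:
- bot.move_to(position, orientation): joint-space move of the TCP to a pose.
- bot.move_l(position, orientation=None, speed=150): straight line of the TCP; orientation=None keeps the orientation; speed is the mean speed in mm/s.
- bot.movej(angles): joint-space move.
- gripper_to(opening, effort=None): finger opening in mm; effort is the grip in N (None keeps the last); returns when the fingers have stopped.
- bot.sleep(seconds).
- bot.inverse_kinematics(position, orientation): joint angles nearest the present ones, or None.
- optics.capture(name): name is "side" or "top"; returns a dict with "pixels" (420x560x3 uint8, red, green, blue), "fx", "fy", "cx", "cy" (pixels), "view" (4x4, takes a point from world to camera coordinates). Camera axes: x right, y down, z forward; pixel columns grow to the right and rows downward; lengths in mm; the calibration is good to about 2 mm. A picture is of the moment at which its call begins. There is no depth.
A pose or a line that the arm cannot do raises bot.PlanningError and nothing moves.
- job.sign_off(): hands the job in, once; it reports no verdict.
Readings, each from a call of its own:
- bot.current_time(): time.
- bot.current_q(): joint angles.
- bot.current_joint_velocities(): joint speeds.
- bot.current_effort(): joint torques, N m.
- bot.current_tool_pos(): TCP position.
- bot.current_eef_rot(): TCP orientation.
- bot.current_contact_force(): force on the tool from outside, world axes, zero at the start.
- bot.current_wrist_torque(): the same for the moment, N m.
- bot.current_width(): finger opening in mm.
Only numpy, scipy, OpenCV 4.12 (cv2) and the standard library are available. Lean on these libraries where they do the work, as an engineer would, in place of code of your own. Each camera call takes 0.05 s, during which the arm holds its last target. There are 200 camera calls.

### The job

Take the blue-handled butter spreader out of the wooden stand by its handle and lay it lengthwise in the middle of the dark wooden board for breakfast. Do it by setting its blade tip on the board and pressing while you bring the hand down sideways, so that the spreader pivots between the fingers; keep hold of it until it is down almost flat, then let go. Leave the other spreaders in the stand.

Things in the scene. Friction and masses are not known exactly. Their poses are not given: they have to be found in the camera images.
- blue_spreader: Butter spreader, BLUE handle, 190 mm long, stands in one of the stand's 3 slots, blade down, leaning up to 4 deg. Origin at mid-length (105 mm up at start); z along it: handle 0 to +95, blade tip at -95 mm. Handle 16 mm in y, 14 in x; blade 24 in y, 5 in x, tip 16 broad. Pinch along y near the handle's end; it then turns about y between the fingers at a few N on the tip.
- white_spreader: Same spreader with a WHITE handle; stays in the stand. Origin and axes as for the blue one.
- red_spreader: Same spreader with a RED handle; stays in the stand. Origin and axes as for the blue one.
- board: Flat dark wooden serving board, fixed, 150 mm in its x by 280 mm in its y (its length), top face 12 mm above the worktop. Origin at the centre of its underside, on the worktop; z up.
- stand: Light wooden block, fixed, 150 x 76 x 66 mm high, origin under its centre. Three slots in its top along its x, at -45, 0 and +45 mm, 56 mm deep; which colour stands in which varies. Spreaders stand with axes parallel to it (y across the row, clear of neighbours) and must be raised over 56 mm to come out.

How it is judged:
By the outcome, as a careful person would: the job done as asked, in the order asked, and still so for the second after the job is handed in, with the robot touching nothing.
It also fails if it takes over 45 s, if anything falls off the work surface, if the arm or the gripper's body presses on something with over 40 N, if the wrist force passes 120 N, or if a joint passes its speed limit or range.

## Working session

There is one attempt and no reset: what is moved stays moved. The work goes in short steps, each a Python script; the robot and the scene stay as the last script left them, time stands still between calls to the robot, and variables do not carry over. Pictures are saved under pics/ and viewed, about 8 in all and at most 12, crops included, and the job is handed in when it is done.

```bash
mkdir -p pics; ls; python3 - <<'E'
from bench import bot, gripper_to, optics, job
import cv2, numpy as np, pickle
d={}
for n in ("side","top"):
    c=optics.capture(n); d[n]=c
    cv2.imwrite(f"pics/{n}0.png",cv2.cvtColor(c["pixels"],cv2.COLOR_RGB2BGR))
    print(n,c["fx"],c["fy"],c["cx"],c["cy"]);print(np.round(c["view"],3))
pickle.dump(d,open("cap0.pkl","wb"))
print(bot.current_time(),bot.current_eef_rot(),bot.current_width())
E
```

```text
pics
side 503.70950214222484 503.70950214222484 280.78801723042994 209.91546150370274
[[-9.950000e-01  1.030000e-01 -1.000000e-02  4.764450e+02]
 [ 6.500000e-02  5.470000e-01 -8.350000e-01 -1.482400e+01]
 [-8.100000e-02 -8.310000e-01 -5.510000e-01  1.189376e+03]
 [ 0.000000e+00  0.000000e+00  0.000000e+00  1.000000e+00]]
top 428.7601300951902 428.7601300951902 283.92214308056504 208.10009135675028
[[-6.00000e-03 -1.00000e+00  2.00000e-03  1.12140e+02]
 [-9.78000e-01  5.00000e-03 -2.07000e-01  4.98494e+02]
 [ 2.07000e-01 -3.00000e-03 -9.78000e-01  8.27823e+02]
 [ 0.00000e+00  0.00000e+00  0.00000e+00  1.00000e+00]]
0.1 [-2.38101381e-04  2.24461824e-01  9.74482480e-01 -8.54445580e-04] 85.42519306515561
```

View pics/side0.png

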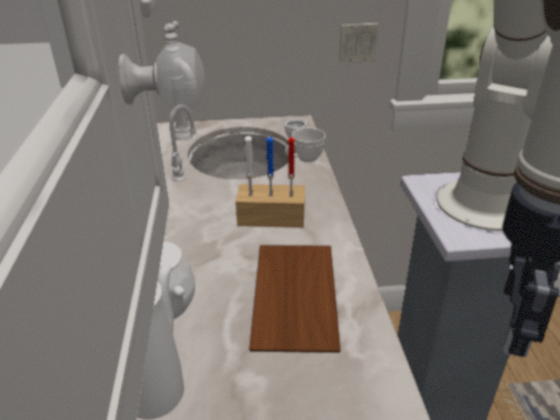

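View pics/top0.png

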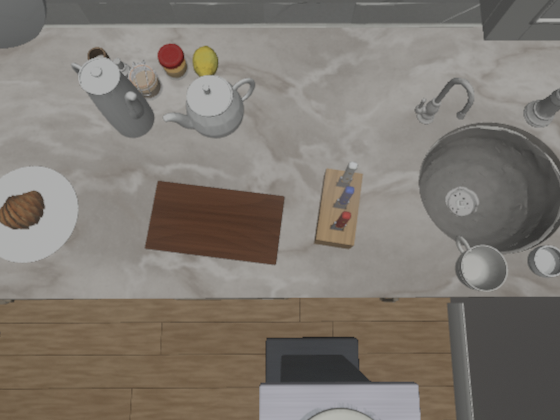

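Side view: blue is the middle spreader (handle around px 270,157), the stand is around (271,205), and the board spans (255-337, 246-347). Top view: board around (216,222), stand around (340,208), blue handle end around (349,191). Next, enlarged crops.

```bash
python3 - <<'E'
import cv2
a=cv2.imread("pics/side0.png")[125:235,220:320]; b=cv2.imread("pics/top0.png")[160:255,305:375]
a=cv2.resize(a,None,fx=4.5,fy=4.5,interpolation=cv2.INTER_CUBIC); b=cv2.resize(b,None,fx=5,fy=5,interpolation=cv2.INTER_CUBIC)
b=cv2.copyMakeBorder(b,0,a.shape[0]-b.shape[0],0,0,cv2.BORDER_CONSTANT)
cv2.imwrite("pics/crop1.png",cv2.hconcat([a,b])); print(a.shape,b.shape)
E
```

```text
(495, 450, 3) (495, 350, 3)
```

View pics/crop1.png

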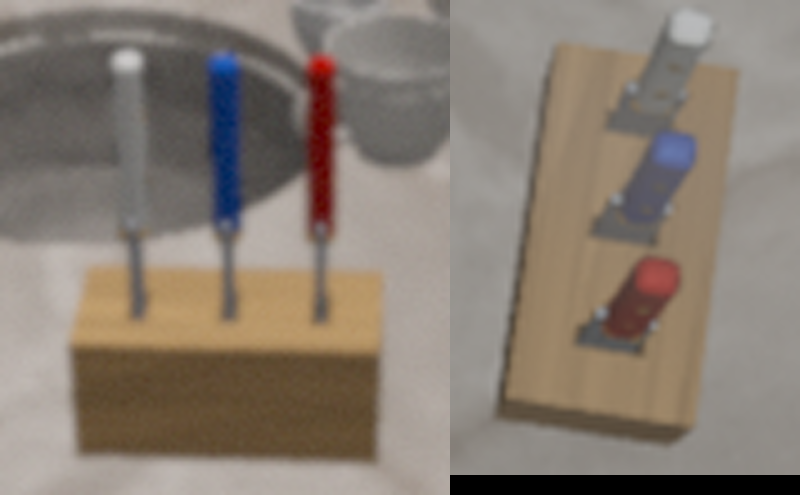

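The crop shows blue in the middle slot. Its end face is at side px (269.8,138.8) and top px (350,190.2). The stand's top corners in the top view are (326.6,169), (362.6,173.6), (353.4,245.6) and (316,240.4).

```bash
cat > vis.py <<'E'
import numpy as np, cv2
def ray(c,p):
    V=np.array(c["view"]);R,t=V[:3,:3],V[:3,3]
    d=R.T@np.array([(p[0]-c["cx"])/c["fx"],(p[1]-c["cy"])/c["fy"],1.]);return -R.T@t,d/np.linalg.norm(d)
def onz(c,p,z):
    o,d=ray(c,p);return o+d*(z-o[2])/d[2]
def tri(*cp):
    A=np.zeros((3,3));b=np.zeros(3)
    for c,p in cp:
        o,d=ray(c,p);M=np.eye(3)-np.outer(d,d);A+=M;b+=M@o
    x=np.linalg.solve(A,b)
    return x,[np.linalg.norm((np.eye(3)-np.outer(ray(c,p)[1],ray(c,p)[1]))@(x-ray(c,p)[0])) for c,p in cp]
def proj(c,X):
    V=np.array(c["view"]);q=V[:3,:3]@np.array(X)+V[:3,3];return [c["fx"]*q[0]/q[2]+c["cx"],c["fy"]*q[1]/q[2]+c["cy"]]
E
python3 - <<'E'
import pickle
from vis import *
np.set_printoptions(precision=1,suppress=True)
d=pickle.load(open("cap0.pkl","rb"));T,S=d["top"],d["side"]
P=np.array([onz(T,p,66) for p in [(326.6,169),(362.6,173.6),(353.4,245.6),(316,240.4)]])
print("stand",P.mean(0),[np.linalg.norm(P[i]-P[i-1]) for i in range(4)]); e=P[0]-P[3]+P[1]-P[2];print("row dir deg",np.degrees(np.arctan2(e[1],e[0])));e=P[0]-P[1]+P[3]-P[2];print("y dir",np.degrees(np.arctan2(e[1],e[0])))
# side check of stand top corners
q=[(220+x/4.5,125+y/4.5) for x,y in [(90,270),(382,272),(379,350),(72,347)]]
Q=np.array([onz(S,p,66) for p in q]);print("side stand",Q.mean(0),Q[:, :2].tolist());print(P[:,:2].tolist())
for n,s,t in [("blue",(224,62),(225,151)),("white",(127,62),(242,29)),("red",(321,65),(209,276))]:
    print(n,tri((S,(220+s[0]/4.5,125+s[1]/4.5)),(T,(305+t[0]/5,160+t[1]/5))))
# board
for n,c,box in (("top",T,(140,300,170,275)),("side",S,(240,350,235,360))):
    im=c["pixels"].astype(int);m=((im[...,0]-im[...,2]>22)&(im.sum(2)<330)).astype(np.uint8)
    k=np.zeros_like(m);k[box[2]:box[3],box[0]:box[1]]=m[box[2]:box[3],box[0]:box[1]]
    k=cv2.morphologyEx(k,cv2.MORPH_OPEN,np.ones((3,3)));k=cv2.morphologyEx(k,cv2.MORPH_CLOSE,np.ones((7,7)))
    ct=max(cv2.findContours(k,0,2)[0],key=cv2.contourArea);a=cv2.approxPolyDP(cv2.convexHull(ct),4,True)[:,0]
    B=np.array([onz(c,p,12) for p in a]);print(n,a.tolist(),B[:,:2].tolist(),B.mean(0))
    if len(B)==4:
        for i in range(4): v=B[i]-B[i-1];print(np.linalg.norm(v),np.degrees(np.arctan2(v[1],v[0])))
E
```

```text
stand [498.8  -3.3  66. ] [np.float64(149.90046465855983), np.float64(74.44035790776654), np.float64(150.40689829658857), np.float64(74.73870830723537)]
row dir deg -9.52623708335431
y dir 81.91030707811164
side stand [499.8   2.6  66. ] [[566.9660478332645, -42.94294091192444], [421.20422740383606, -23.369679806560384], [433.0237501636012, 48.42236106015173], [578.134003194927, 28.41936093334266]]
[[577.9995188869188, 21.128308529802936], [567.7785808042815, -52.607024317803265], [419.4201379485847, -27.868239209531183], [430.1920206267959, 46.09013464360912]]
blue (array([499.7,  -4.4, 195.2]), [np.float64(0.07508254962786708), np.float64(0.07508254962797878)])
white (array([544.1, -12.2, 194.1]), [np.float64(0.029194810720862843), np.float64(0.029194810720696174)])
red (array([455.7,   2.7, 194.4]), [np.float64(0.2690271521480113), np.float64(0.2690271521479989)])
top [[158, 181], [282, 196], [275, 263], [146, 248]] [[569.2783126721589, 382.91265210708576], [534.335297907678, 113.30314946047739], [390.34202067957267, 128.61987051084557], [423.2500263392168, 400.0925260107738]] [479.3 256.2  12. ]
147.03539871977208 -6.709866031065337
271.8644849887205 -97.38471280657375
144.80561394719743 173.92821745968587
273.4599413454883 83.08830920173743
side [[261, 245], [330, 247], [339, 351], [249, 349]] [[532.1358573220931, 115.10885212163669], [391.54144104021134, 138.3447763528793], [427.49768478786973, 408.70590869903265], [570.9726038882975, 388.41200245642824]] [480.5 262.6  12. ]
276.0487363977044 -98.08766019355946
142.50157214754898 170.61560129967174
272.7416237906038 82.42449453763652
144.90305394110197 -8.05083280304718
```

```bash
cat > h.py <<'E'
import numpy as np, cv2
from scipy.spatial.transform import Rotation as R
from bench import bot, gripper_to, optics, job
from vis import *
np.set_printoptions(precision=2,suppress=True)
def ori(alpha,tilt=0.,sgn=1):
    """tool down, jaws (tool y) at world yaw alpha deg; then rotated by tilt deg about the jaw axis"""
    a=np.radians(alpha);y=np.array([np.cos(a),np.sin(a),0]);z=np.array([0,0,-1.])
    M=R.from_rotvec(np.radians(tilt)*y)*R.from_matrix(np.column_stack([np.cross(y,z),y,z]))
    q=M.as_quat();return np.r_[q[3],q[:3]],M.as_matrix()
def snap(name,n):
    c=optics.capture(name);cv2.imwrite(f"pics/{n}.png",cv2.cvtColor(c["pixels"],cv2.COLOR_RGB2BGR));return c
E
python3 - <<'E'
from h import *
q,_=ori(81.6)
bot.move_to([500,-4,340],q); print(bot.current_q(),bot.current_time())
for al in (-7.3,172.7):
  for p in ([505,165,370],[505,165,200],[460,341,20],[520,353,370],[475,177,20]):
    print(al,p,bot.inverse_kinematics(p,ori(al)[0]))
snap("side","above_s");snap("top","above_t")
a=cv2.imread("pics/above_s.png")[80:240,200:340];a=cv2.resize(a,None,fx=3.7,fy=3.7)
b=cv2.imread("pics/above_t.png")[140:260,290:390]
b=cv2.resize(b,None,fx=2.5,fy=2.5);b=cv2.copyMakeBorder(b,0,a.shape[0]-b.shape[0],0,0,0)
cv2.imwrite("pics/above.png",cv2.hconcat([a,b]))
E
```

```text
[ 0.05  0.11 -0.1   1.79  0.01  1.25  1.37] 2.3667
-7.3 [505, 165, 370] [-0.24  0.15 -0.14  1.67  0.02  1.32 -0.51]
-7.3 [505, 165, 200] [-0.28  0.3  -0.1   1.89  0.04  0.96 -0.53]
-7.3 [460, 341, 20] [-0.59  0.62 -0.12  1.89  0.12  0.64 -0.91]
-7.3 [520, 353, 370] [-0.47  0.35 -0.23  1.43  0.08  1.37 -0.83]
-7.3 [475, 177, 20] [-0.37  0.54 -0.05  2.05  0.05  0.55 -0.58]
172.7 [505, 165, 370] [ 0.52  0.29 -1.08  1.65  0.26  1.36  2.41]
172.7 [505, 165, 200] [-0.08  0.31 -0.35  1.88  0.13  0.97  2.53]
172.7 [460, 341, 20] [-0.37  0.66 -0.41  1.88  0.4   0.69  2.  ]
172.7 [520, 353, 370] [-0.3   0.37 -0.47  1.42  0.17  1.39  2.24]
172.7 [475, 177, 20] [-0.16  0.56 -0.3   2.04  0.29  0.58  2.35]
```

View pics/above.png

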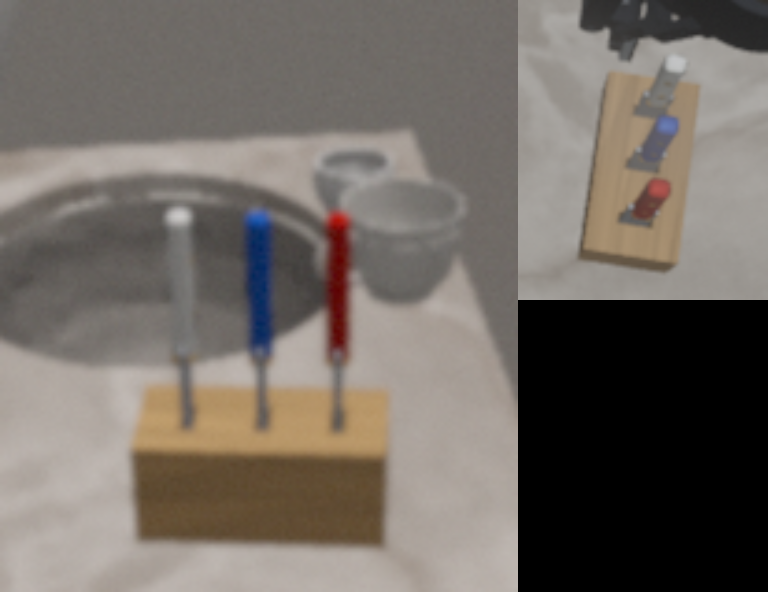

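Nothing was disturbed, and the fingers are above the stand, out of the cropped area. I'll grasp and lift.

```bash
python3 - <<'E'
from h import *
q,_=ori(81.6)
bot.move_l([500,-4,168],q,speed=120); print(bot.current_contact_force())
gripper_to(10,effort=45); print("w",bot.current_width(),bot.current_contact_force(),bot.current_tool_pos())
bot.move_l([500,-4,370],q,speed=120); print("w",bot.current_width(),bot.current_contact_force(),bot.current_time())
qb,_=ori(-7.3)
bot.move_l([505,150,370],q,speed=200); bot.move_l([505,165,369],qb,speed=15); bot.sleep(.3)
print(bot.current_tool_pos(),bot.current_contact_force(),bot.current_time(),bot.current_q())
snap("side","lift_s");snap("top","lift_t")
a=cv2.imread("pics/lift_s.png")[0:350,180:380];b=cv2.imread("pics/lift_t.png")[100:275,140:400]
a=cv2.resize(a,None,fx=1.7,fy=1.7);b=cv2.resize(b,None,fx=1.7,fy=1.7);b=cv2.copyMakeBorder(b,0,a.shape[0]-b.shape[0],0,0,0)
cv2.imwrite("pics/lift.png",cv2.hconcat([a,b]))
E
```

```text
[ 0.85 -0.25  0.96]
w 15.200305708303826 [ 0.49 -0.36  1.07] [500.16  -3.98 168.18]
w 15.733702920653826 [ 0.31  0.23 -0.82] 6.5167
[505.02 164.98 368.99] [-0.69  0.23  0.04] 9.4333 [-0.27  0.15 -0.11  1.67  0.02  1.32 -0.51]
```

View pics/lift.png

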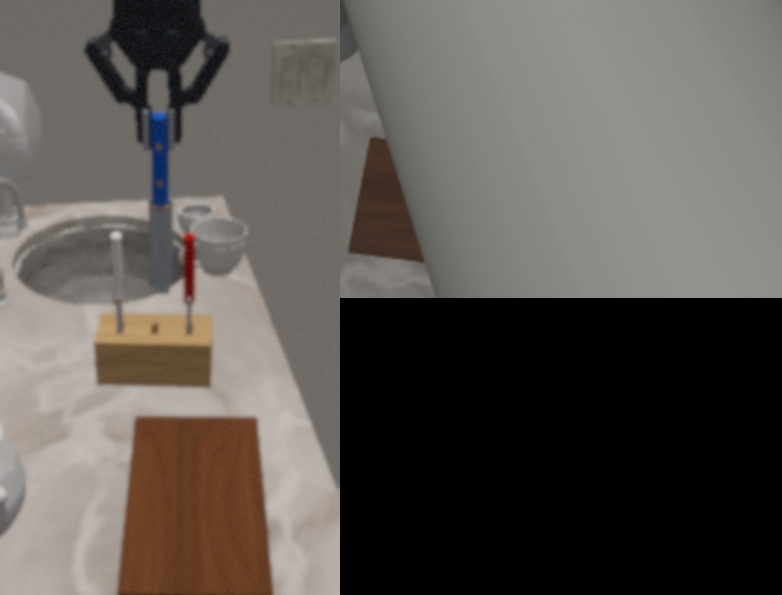

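The blue spreader is held and hanging straight: end at side px (274,65), tip at (273.5,171). White and red are still in their slots. I'll go above the board with a 15° initial hand tilt, touch the tip down under force watch, and start the pivot arc.

```bash
cat >> h.py <<'E'
AL=-7.5; U=np.array([np.cos(np.radians(82.5)),np.sin(np.radians(82.5)),0]); C=np.array([480.,259.4,12.]); L0=177.
def pose(tip,th,tilt,L=L0):
    "TCP pose with the spreader th deg off vertical (handle toward -U), hand tilted by tilt"
    q,M=ori(AL,tilt);t=np.radians(th)
    return tip+L*(-U*np.sin(t)+np.array([0,0,np.cos(t)]))+19*M[:,2],q
E
python3 - <<'E'
from h import *
import json
tip=C+95*U
p,q=pose(tip+[0,0,150],0,0); bot.move_l(p,q,speed=170)
p,q=pose(tip+[0,0,25],15,15); bot.move_l(p,q,speed=90); bot.sleep(.3)
b=np.array(bot.current_contact_force());print("bias",b,bot.current_time())
z=25.
step=3
while z>-12:
    z-=2 if z>8 else 0.7
    p,q=pose(tip+[0,0,z],15,15);bot.move_l(p,q,speed=25);bot.sleep(.05)
    f=np.array(bot.current_contact_force())-b
    if f[2]>5: break
print("touch",z,f,bot.current_tool_pos(),bot.current_time())
json.dump(dict(tip=tip.tolist(),z=z,b=b.tolist()),open("st.json","w"))
snap("side","touch")
a=cv2.imread("pics/touch.png")[70:370,180:400];cv2.imwrite("pics/touch_c.png",cv2.resize(a,None,fx=2,fy=2))
E
```

```text
bias [-0.83 -0.19 -0.45] 12.8
touch -1.1102230246251565e-15 [-1.21 -2.12  8.01] [487.47 313.17 165.47] 18.5
```

View pics/touch_c.png

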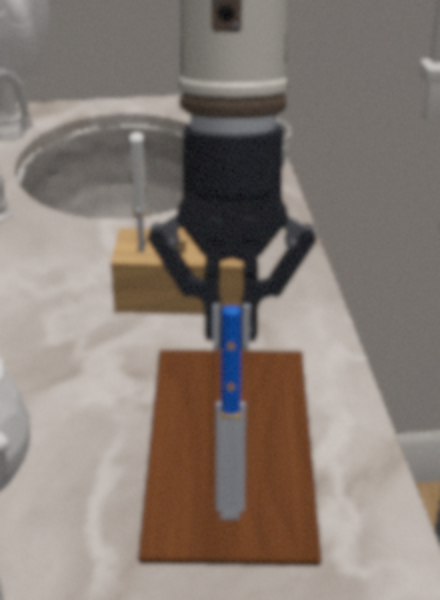

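Tip contact came exactly at board height (z=0 offset, 8 N), on the board's midline at side px (294.5,329). Next, the pressed arc.

```bash
python3 - <<'E'
from h import *
import json,pickle
s=json.load(open("st.json"));tip=np.array(s["tip"]);b=np.array(s["b"]);S=pickle.load(open("cap0.pkl","rb"))["side"]
x=onz(S,(294.5,329),12);print("tip seen rel board centre(side calib)",x[:2]-[480.5,262.6],"along",(x[:2]-[480.5,262.6])@U[:2])
dz=s["z"];low=0
for th in np.arange(19,84.1,5):
    tilt=max(0,15*(1-(th-15)/50))
    p,q=pose(tip+[0,0,dz],th,tilt)
    p[2]=max(p[2],14.)
    bot.move_l(p,q,speed=70)
    f=np.array(bot.current_contact_force())-b
    print(th,round(dz,2),np.round(p,1),f,round(bot.current_width(),1))
    dz+=np.clip(0.2*(f[2]-7),-1,1); dz=np.clip(dz,-5,3)
    low=low+1 if f[2]<1 else 0
    if f[2]>30 or low>=3: print("stop");break
s.update(dz=float(dz),th=float(th));json.dump(s,open("st.json","w"));print(bot.current_time())
snap("side","arc")
a=cv2.imread("pics/arc.png")[70:370,180:400];cv2.imwrite("pics/arc_c.png",cv2.resize(a,None,fx=2,fy=2))
E
```

```text
tip seen rel board centre(side calib) [12.   91.23] along 92.01617595801213
19.0 -0.0 [485.5 300.9 160.9] [-0.18  0.09  6.25] 15.0
24.0 -0.15 [483.5 286.2 155. ] [-0.42 -1.9   7.16] 15.4
29.0 -0.12 [481.7 272.  148. ] [-0.73 -2.24  5.35] 15.5
34.0 -0.45 [479.9 258.5 139.5] [-0.26 -2.73  6.79] 15.1
39.0 -0.49 [478.2 245.7 130.2] [-0.2  -1.33  3.51] 15.7
44.0 -1.19 [476.6 233.8 119.2] [ 1.74 -1.46  2.25] 15.4
49.0 -2.14 [475.2 222.7 107. ] [ 0.69 -0.58  2.87] 15.1
54.0 -2.96 [473.9 212.7  94.1] [ 0.53 -0.5   1.2 ] 15.1
59.0 -3.96 [472.7 203.8  80.2] [ 1.02 -0.99  0.44] 15.7
64.0 -4.96 [471.6 196.   65.6] [1.44 0.34 0.7 ] 15.4
69.0 -5.0 [470.8 189.8  51.4] [ 0.68 -0.23  0.8 ] 15.4
stop
22.6833
```

View pics/arc_c.png

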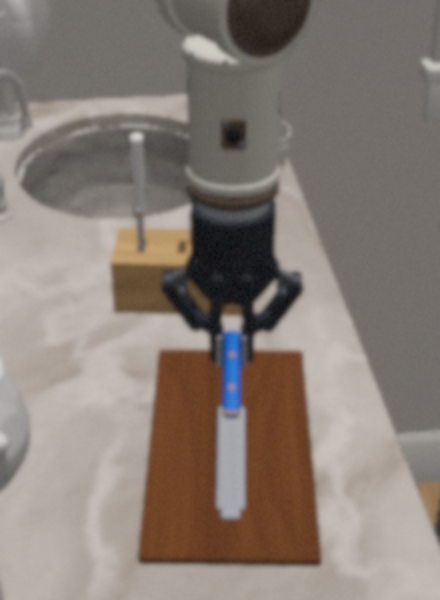

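Tip hasn't moved from (229,518) in the crop, and the spreader now lies about 20° from flat. The pivot takes little force, so I'll continue the arc to almost flat.

```bash
python3 - <<'E'
from h import *
import json
s=json.load(open("st.json"));tip=np.array(s["tip"]);b=np.array(s["b"])
for th in (73,77,80,82,83,84):
    p,q=pose(tip+[0,0,-4],th,0); p[2]=max(p[2],13.5)
    bot.move_l(p,q,speed=40)
    f=np.array(bot.current_contact_force())-b
    print(th,p,f,bot.current_tool_pos())
    if f[2]>10: break
bot.sleep(.3);print(np.array(bot.current_contact_force())-b,bot.current_time())
snap("side","flat")
a=cv2.imread("pics/flat.png")[130:370,200:360];cv2.imwrite("pics/flat_c.png",cv2.resize(a,None,fx=2.5,fy=2.5,interpolation=cv2.INTER_CUBIC))
E
```

```text
73 [470.31 185.77  40.75] [0.02 0.1  1.6 ] [470.18 185.7   40.51]
77 [469.89 182.6   28.82] [1.58 0.53 1.95] [469.74 182.47  28.52]
80 [469.65 180.77  19.74] [0.77 0.76 1.86] [469.54 180.66  19.47]
82 [469.52 179.81  13.63] [ 1.77 -0.11  2.1 ] [469.45 179.73  13.39]
83 [469.47 179.41  13.5 ] [1.46 0.73 1.83] [469.5  179.55  13.57]
84 [469.42 179.06  13.5 ] [1.91 0.73 0.67] [469.44 179.14  13.55]
[0.33 1.85 2.45] 25.1167
```

View pics/flat_c.png

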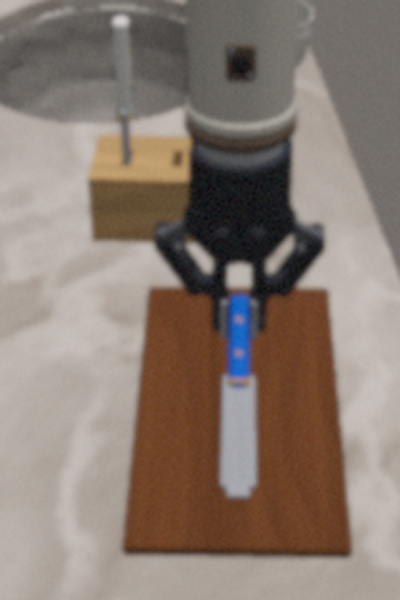

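The spreader is almost flat (about 6°) and centred, with the tip unmoved at side px (295.6,328.8). Releasing and retreating.

```bash
python3 - <<'E'
from h import *
gripper_to(45); bot.sleep(.3); print(bot.current_contact_force(),bot.current_width())
p=np.array(bot.current_tool_pos());q=ori(AL)[0]
bot.move_l(p+[0,0,110],q,speed=80)
bot.move_l(p+[0,0,280],q,speed=200)
bot.move_to([300,480,330],ori(64)[0])
bot.sleep(.3);print(bot.current_time(),bot.current_contact_force())
S=snap("side","end_s");T=snap("top","end_t")
a=cv2.imread("pics/end_s.png")[120:370,210:360];b=cv2.imread("pics/end_t.png")[150:275,130:370]
a=cv2.resize(a,None,fx=2.3,fy=2.3);b=cv2.resize(b,None,fx=1.85,fy=1.85);b=cv2.copyMakeBorder(b,0,a.shape[0]-b.shape[0],0,0,0)
cv2.imwrite("pics/end.png",cv2.hconcat([a,b]));print(a.shape,b.shape)
import pickle;pickle.dump((S,T),open("end.pkl","wb"))
E
```

```text
[-0.28  0.09  1.07] 44.840945541431125
29.9917 [-1.    0.13 -0.03]
(575, 345, 3) (575, 444, 3)
```

View pics/end.png

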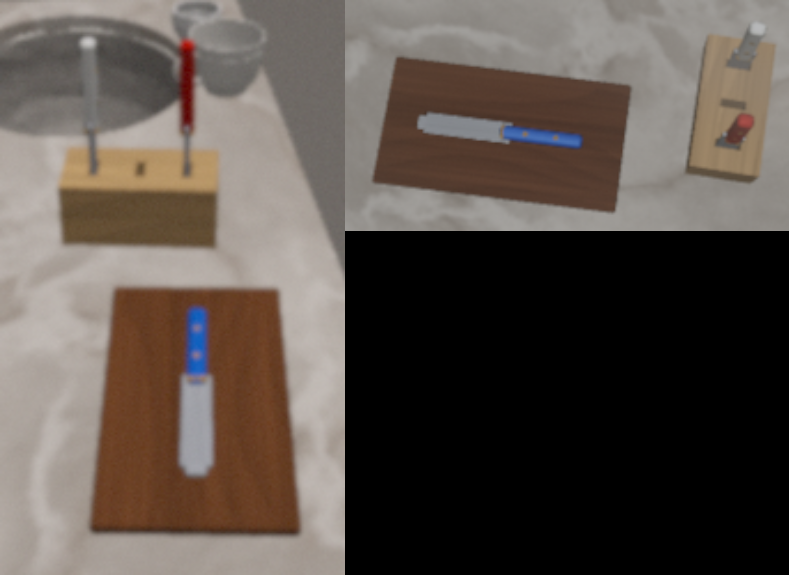

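The final view shows the spreader flat on the board. In the top crop its ends are at (418,122) and (581,141), so its middle is (499.5,131.5) against a board centre of (504,134.5). That is about 5 mm off, with the angle matching within 1°. White and red are in the stand and the robot is clear.

```bash
python3 -c "
from bench import job,bot
job.sign_off();print(bot.current_time())"
```

```text
the job is handed in; nothing more can be done
the job is handed in; nothing more can be done
```

The blue spreader is lying flat and lengthwise in the middle of the dark board, and the job was handed in at about 30 s of the 45 s allowed.

**How it was done:** I pinched it near the handle's end and lifted it clear of the stand. I then set the blade tip on the board at about 8 N, with the hand tilted 15° to start. Bringing the hand down sideways along an arc made the spreader pivot between the fingers. I let go at an estimated 6° from flat, then moved the arm away.

**Last checks:**
- **Position:** the top view puts its middle about 5 mm from the board's centre, and its angle within 1° of the board's length. The tip stayed in the same place in the side view throughout the pivot.
- **Other spreaders:** white and red are still in the stand, and the robot is touching nothing.

**What disagreed:**
- **Pressing force:** I aimed for 7 N on the tip, but it fell to about 0.5–3 N in the second half of the pivot. My low-force check stopped the arc once. The picture showed the tip still in place, so I carried on.
- **Camera mismatch:** the two cameras put the board's centre about 6 mm apart in y, so I used the average.

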